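# Open the tile-drying press and hold up the tile with the boss

### The job

Swing the hinged top leaf of the wooden drying press right over, until its inner face looks up and its feet stand on the bench, and leave it open. Then pick out the tile that carries the round raised boss, lift it with the boss uppermost until it is clearly more than 15 cm above the bench, keeping it level all the way, and hold it there still and level for two seconds; the program finishes while still holding the tile in the air. Leave the plain tile and everything else on the bench where they are.

Things in the scene. Friction and masses are not known exactly. Their poses are not given: they have to be found in the camera images.
- press: Wooden drying press fixed to the bench; origin under the centre of its base board, 230 (x) x 140 (y) x 18 mm. Two plaster pedestals 30 x 80 mm, tops 40 mm above the bench, at x = -53 and 53, y = -5 mm, carry a tile each. Hinge beam at y = 55 to 69 mm, 58 mm high; corner posts 61 mm high at x = +-107, y = -56. The leaf covers the tiles; open, it lies on the +y side.
- leaf (a joint): Angle of the press's top leaf, rad: 0 shut, level over the tiles; 1.57 upright; 3.12 right over, feet on the bench. Starts shut or a bit ajar. Board 230 x 122 x 18 mm, 0.35 kg; outer face has two feet 43 mm tall, 180 mm apart, 32 mm in from the free edge. Stiff hinge (0.32 N m): stays at any angle; 1 to 4 N at the bar move it.
- hinge (a point): Point on the hinge axis at mid-length, 62 mm above the bench, fixed to the press (axes as the press's; the hinge axis runs along x). Shut, the leaf lies on its -y side; it swings up and over to the +y side.
- bar (a point): Centre of the leaf's round steel handle bar, 10 mm thick, 90 mm long, parallel to the hinge, 172 mm from the hinge axis, in line with the leaf's inner face: 62 mm above the bench when shut or right over. 50 mm free between bar and leaf; its two rods leave 72 mm free. It turns in a light grip, so a gripper that keeps pointing down can lead it round.
- tile_boss_center (a point): The tile to lift: fired clay, 50 (x) x 90 (y) x 10 mm, about 0.11 kg, with a round boss 34 mm across, 5.5 mm high on top, 22 mm from its centre towards +y. Point: centre of the slab, half-way up, 45 mm above the bench; z up, y roughly the press's y. On either pedestal, overhanging it 10 mm on both long sides; beside them 54 mm to the other tile, 22 mm down to the base.
- tile_plain_center (a point): The other tile, same clay, size and way of lying, but flat with no boss; its slab's centre. Stays on its pedestal.
- cup: Bisque cup, 72 mm across, 75 mm tall, beyond the press; origin under its centre. Bystander.
- cutter: Steel ring cutter lying flat, 64 mm across, 25 mm high, on the handle's side of the press; origin under its centre. Bystander.
- stick: Wooden modelling tool lying flat, 18 (x) x 150 (y) x 8 mm, on the robot's side of the press; origin under its centre. Bystander.
- basket: Blue metal tray of tools, 140 (x) x 90 (y) x 40 mm, left of the press; origin under its centre. Bystander.
- jar: Glass jar with lid, 68 mm across, 85 mm tall, left of the press, nearer the robot than the tray; origin under its centre. Bystander.

How it is judged (in metres and radians):
On the way, in this order (a step that is already met when the one before it is completed fails the run):
1. the leaf is turned right over, the boss tile still on its pedestal (value of joint leaf above 2.85 rad and distance of tile_boss_center from where it was at the start of the episode below 0.015 m), for 0.2 s.
2. the boss tile is held in the air, level and still, for 2 s (height (world z) of tile_boss_center above 0.14 m and angle between tile_boss's own z axis and vertical below 0.14 rad and linear speed of tile_boss below 0.03 m/s and angular speed of tile_boss below 0.15 rad/s and contact force between tile_boss and the fingers above 1 N and contact force between tile_boss and press below 0.1 N and contact force between tile_boss and tile_plain below 0.1 N and contact force between tile_boss and cup below 0.1 N and contact force between tile_boss and cutter below 0.1 N and contact force between tile_boss and stick below 0.1 N and contact force between tile_boss and basket below 0.1 N and contact force between tile_boss and jar below 0.1 N), for 2 s.
At the end, for the whole second after the job is handed in: The robot's fingers still hold the boss tile, boss up, its centre at least 0.14 m above the bench, within 8 degrees of level, still (under 0.03 m/s), touching nothing else; the leaf is over by at least 2.85 rad; the plain tile has moved less than 15 mm and the bystanders less than 30 mm (all of step 2 and value of joint leaf above 2.85 rad and distance of tile_plain_center from where it was at the start of the episode below 0.015 m and distance of each of cup, cutter, stick, basket, jar from where it was at the start of the episode below 0.03 m); the arm keeps its last pose, push and grip.
It fails at once if the boss tile is tipped more than 20 degrees (angle between tile_boss's own z axis and vertical above 0.35 rad).
It fails at once if the plain tile is shifted by more than 15 mm (distance of tile_plain_center from where it was at the start of the episode above 0.015 m).
It fails at once if a bystander is moved by more than 30 mm (distance of any of cup, cutter, stick, basket, jar from where it was at the start of the episode above 0.03 m).
It also fails if it takes over 59 s, if anything falls off the work surface, if the arm or the gripper's body presses on something with over 40 N, if the wrist force passes 120 N, or if a joint passes its speed limit or range.

### The arm

A 6-joint arm with a two-finger parallel gripper is mounted at the origin on the work surface. World frame = base frame: x ahead of the robot, y to its left, z up, the work surface at z = 0. Lengths are in mm, angles in rad, forces in N, time in s.
With the tool pointing down it reaches from about 375 to 975 mm from the base axis. Payload 3.8 kg.
Tool frame: the origin (TCP) lies at the very end of the fingers, on their centre line; the grasp point (between the pads) lies 19 mm behind it; z points along the fingers, x is the direction in which the jaws open and shut, and the axes are right-handed (so a half turn about z gives the same grasp; the last joint's range is limited). The gripper opens to 88 mm and grips with 3 to 60 N. Pads are 18 mm wide; open, the fingers measure 123 mm over their backs; the gripper's body (75 mm by 187 mm) begins 45 mm behind the grasp point.
Start: joints at [-1.275, 0.264, 1.604, -0, 1.274, -0.037], TCP at [220.511, -637.96, 238.706] pointing down, gripper open.
Joint ranges: [-2.63, 2.63], [-0.94, 2.18], [0.31, 2.57], [-1.31, 4.45], [0, 2.66], [-2.55, 2.55]. Speed limits (rad/s): [2.57, 2.57, 3.14, 3.14, 3.14, 3.14].

### API

Orientations are given as a unit quaternion [x, y, z, w].
In Python, from bench import telemetry, optics, bot gives the robot as it stands.
- The arm moves only by the tool drive_tool, never from a script. Its argument "deltas" is a list of rows, each a list of 5 numbers: the shift along the tool's x, y, z in mm, then the turn about the tool's z in degrees, then the closure in counts, from 0 (fully open) to 255 (shut). In form: [[x, y, z, spin, hand], ...]. A call has 1 to 12 rows; each row is the pose to reach, as a shift and turn from the pose measured when the call began, along the tool's axes at that moment; what a row does not reach only later rows make up. A row lasts 1/12 s, in which the tool goes at most 41.7 mm and 7.16 degrees, less where a joint would pass 70% of its speed; a pose out of reach is approached as far as the arm can. A call with a gripper value outside its range is refused whole. The fingers move at their own pace and stop on an object; "squeeze" is the grip in N (left out, the last holds). Time passes only in rows, so rows that repeat a pose let the fingers close. It gives the time, the measured TCP pose, the force and the opening at its end, in the units of the state.
- telemetry.sense(): the state, without advancing time (a new reading comes with each control period).
- optics.camera(name): name is "scene" or "top"; returns the picture (400x640x3 uint8, red, green, blue); there is no depth.
- optics.calibration(name): a dict with "fx", "fy", "cx", "cy" (pixels), "k1" (the pictures are not rectified: a ray, as slopes to the right and down, at radius r is drawn at 1 + k1 r^2 times it, then the intrinsics apply), "eye" and "orientation" of the camera in the world. Camera axes: x right, y down, z forward; pixel columns grow to the right and rows downward; lengths in mm; the calibration is good to about 2 mm. A picture is of the moment at which its call begins. calibration takes no time and is no camera call.
- bot.finish_job(): hands the job in, once; it reports no verdict.
The state is a dict: "time_s": time; "joint_pos": joint angles; "joint_velocities": joint speeds; "joint_torque": joint torques, N m; "position": TCP position; "tool_rot": TCP orientation; "wrist_force": force on the tool from outside, world axes, zero at the start; "moment": the same for the moment, N m; "gripper_width": finger opening in mm.
Only numpy, scipy, OpenCV 4.12 (cv2) and the standard library are available. Lean on these libraries where they do the work, as an engineer would, in place of code of your own. Each camera call takes 0.05 s, during which the arm holds its last target. There are 200 camera calls.

## Working session

There is one attempt and no reset: what is moved stays moved. The work goes in short steps, Python scripts to look and compute and a tool call to move; the robot and the scene stay as the last step left them, time stands still between calls to the robot, and variables do not carry over. Pictures are saved under pics/ and viewed, about 8 in all and at most 12, crops included, and the job is handed in when it is done.

Besides the shell and the picture viewer there is one more tool, called after "Call:" as name(argument=value, ...), one argument or row to a line, values as JSON. drive_tool: Moves the arm, as the interface text tells. Its arguments: {"type":"object","properties":{"deltas":{"type":"array"},"squeeze":{"type":"number"}},"required":["deltas"]}

```bash
mkdir -p pics; ls
python3 - <<'E'
from bench import telemetry, optics, bot
import cv2
print(telemetry.sense())
for n in("scene","top"):
    print(optics.calibration(n)); cv2.imwrite(f"pics/{n}0.png",optics.camera(n)[:,:,::-1])
E
```

```text
pics
{'time_s': 0.0, 'joint_pos': array([-1.27491879e+00,  2.64743692e-01,  1.60535562e+00, -2.84094575e-05,
        1.27370579e+00, -3.68795203e-02]), 'joint_velocities': array([-0.00037372, -0.00075896, -0.00116272, -0.00021092,  0.00046893,
        0.00067739]), 'joint_torque': array([ 1.04893472e-03, -5.02112710e+01, -3.56876063e+01,  7.27777951e-02,
        2.93927989e-02, -2.07660669e-04]), 'position': array([ 220.28504685, -637.2953239 ,  237.40431263]), 'tool_rot': array([ 8.14449614e-01, -5.80233231e-01, -8.84962548e-04, -6.63894234e-04]), 'wrist_force': array([-0.4149553 , -0.29517153, -0.38377468]), 'moment': array([ 0.00517703,  0.00780202, -0.04372333]), 'gripper_width': 87.98341258868648}
{'fx': 445.3227552732881, 'fy': 445.3227552732881, 'cx': 317.48664130564464, 'cy': 199.71545333151022, 'k1': -0.1279511138919265, 'eye': array([1261.52561559,  477.76623634,  692.72857777]), 'orientation': array([ 0.42386726,  0.79273725, -0.38136842, -0.21555121])}
{'fx': 403.8704776650459, 'fy': 403.8704776650459, 'cx': 317.9199889063525, 'cy': 200.10810435564247, 'k1': -0.06899414635216959, 'eye': array([ 459.00429567,   57.76684115, 1151.5203698 ]), 'orientation': array([-0.70250017,  0.70925946, -0.03999267,  0.04295485])}
```

View pics/top0.png

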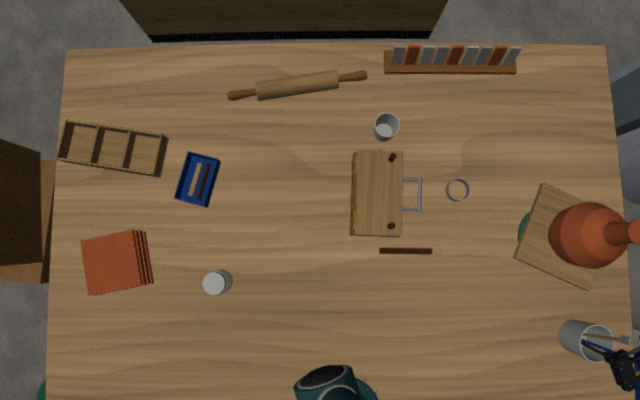

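View pics/scene0.png

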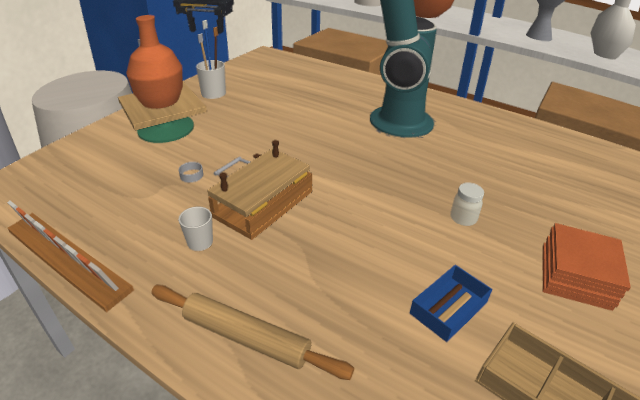

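The top view shows the press at about (377,193), with the hinge on the left edge (x≈352) and the bar on the right at (420,194). The cutter is at (457,190), the stick at (405,251) and the cup at (386,126). I'll enlarge both views.

```bash
cat > h.py <<'E'
import numpy as np, cv2
from scipy.spatial.transform import Rotation as R
from bench import telemetry, optics, bot
def cam(n):
    c=optics.calibration(n); K=np.array([[c['fx'],0,c['cx']],[0,c['fy'],c['cy']],[0,0,1]])
    return K,np.array([c['k1'],0,0,0.]),np.array(c['eye']),R.from_quat(c['orientation']).as_matrix()
def ray(n,uv):
    K,d,e,Rm=cam(n); p=cv2.undistortPoints(np.array([[uv]],float),K,d)[0,0]
    return e,Rm@np.array([p[0],p[1],1])
def at_z(n,uv,z):
    e,v=ray(n,uv); return (e+v*(z-e[2])/v[2]).round(1)
def proj(n,P):
    K,d,e,Rm=cam(n); P=(np.atleast_2d(P)-e)@Rm
    return cv2.projectPoints(P,np.zeros(3),np.zeros(3),K,d)[0][:,0]
def crop(n,x0,y0,w,h,s,f):
    im=cv2.imread(f) if False else optics.camera(n)[:,:,::-1]
    cv2.imwrite(f,cv2.resize(np.ascontiguousarray(im[y0:y0+h,x0:x0+w]),None,fx=s,fy=s,interpolation=cv2.INTER_CUBIC))
E
python3 - <<'E'
from h import *
im=[]
for n,(x,y,w,h) in (("top",(340,135,140,100+30)),("scene",(175,130,150,130))):
    a=optics.camera(n)[y:y+h,x:x+w,::-1]; im.append(cv2.resize(np.ascontiguousarray(a),(w*5,h*5),interpolation=cv2.INTER_CUBIC))
a=np.vstack([cv2.resize(i,None,fx=1,fy=1) for i in im[:1]]);cv2.imwrite("pics/a.png",a);cv2.imwrite("pics/b.png",cv2.resize(im[1],None,fx=.9,fy=.9))
for n in [(352,194),(403,194),(420,194)]: print(at_z("top",n,62))
E
```

```text
[603.3 -31.2  62. ]
[ 602.  -170.4   62. ]
[ 601.5 -217.1   62. ]
```

View pics/a.png

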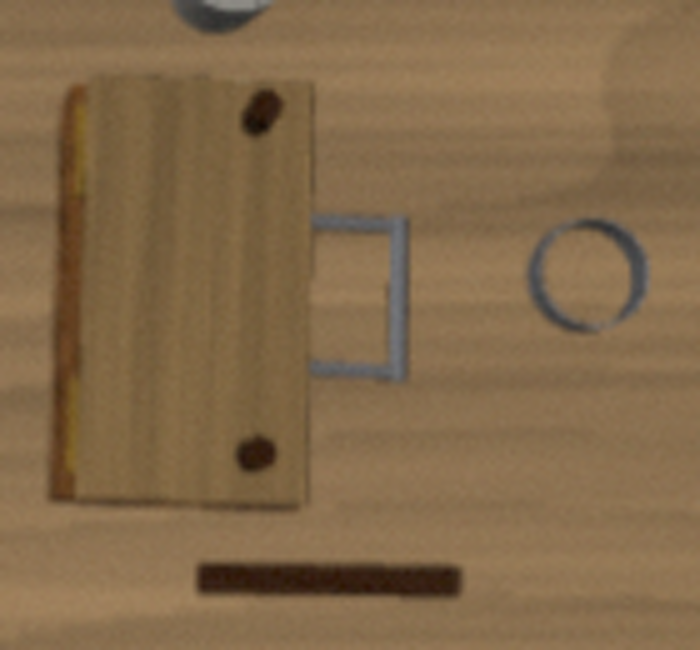

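View pics/b.png

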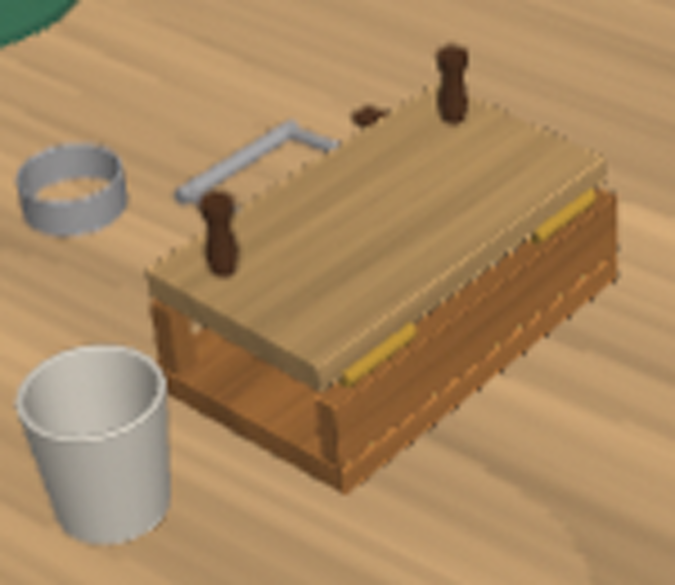

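```bash
cat >> h.py <<'E'
def leafpt(p,L):
    """p=hx,hy,yaw,ang ; L=(along x, dist from hinge, normal outward)"""
    hx,hy,yaw,a=p; x,r,n=np.array(L,float).T
    y=-r*np.cos(a)+n*np.sin(a); z=62+r*np.sin(a)+n*np.cos(a)
    return np.c_[hx+np.cos(yaw)*x-np.sin(yaw)*y, hy+np.sin(yaw)*x+np.cos(yaw)*y, z]
E
python3 - <<'E'
from h import *
from scipy.optimize import least_squares
L=[(45,172,0),(-45,172,0),(115,117,18),(-115,117,18)]
t=np.array([(399,217),(397,377),(313,83),(305,506)])/5+[340,135]
Ls=[(45,172,0),(-45,172,0),(115,117,18),(90,85,61),(-90,85,61),(115,-5,18),(-115,-5,18)]
s=np.array([(184,193),(292,127),(150,272),(219,197),(452,48),(320,380),(605,158)])/4.5+[175,130]
f=lambda p:np.r_[proj("top",leafpt(p,L))-t,proj("scene",leafpt(p,Ls))-s].ravel()
r=least_squares(f,[600,-40,0,.1],x_scale=[10,10,.1,.1],loss='soft_l1')
print(r.x,f(r.x).reshape(-1,2).round(1)); print("bar",leafpt(r.x,[(0,172,0),(45,172,0),(-45,172,0)]).round(1))
p=r.x
for n,uv,z in (("top",(340+588/5,135+275/5),25),("top",(405,251),8),("top",(386,126),75)): print(at_z(n,uv,z))
E
```

```text
[ 6.07241343e+02 -4.44155624e+01 -5.02289767e-02  2.91030835e-02] [[ 0.5  0.1]
 [ 0.5  0.9]
 [-1.  -0.4]
 [-0.8  0.1]
 [-1.9  0.7]
 [-0.5 -0.4]
 [-0.8 -0.5]
 [-0.1  1.1]
 [ 0.5  1.2]
 [ 0.4 -2.6]
 [ 1.  -0.2]]
bar [[ 598.6 -216.1   67. ]
 [ 643.6 -218.4   67. ]
 [ 553.7 -213.9   67. ]]
[ 616.8 -334.6   25. ]
[ 447.  -182.1    8. ]
[ 789.6 -127.7   75. ]
```

```bash
cat >> h.py <<'E'
def delta(*targets):
    """world targets (x,y,z,jaw angle deg) -> tool-frame shift, spin"""
    s=telemetry.sense(); M=R.from_quat(s['tool_rot']).as_matrix(); a=np.degrees(np.arctan2(M[1,0],M[0,0]))
    print("t",s['time_s'],"pos",s['position'].round(1),"jaw",a.round(1),"tilt",np.degrees(np.arccos(-M[2,2])).round(2),"F",s['wrist_force'].round(1),"w",s['gripper_width'].round(1),"q",s['joint_pos'].round(2))
    for t in targets: print((M.T@(np.array(t[:3])-s['position'])).round(1),round((a-t[3]+180)%360-180,1))
E
python3 -c "
from h import *
delta((599,-216,200,-92.9))"
```

```text
Traceback (most recent call last):
  File "h.py", line 26, in delta
    print("t",s['time_s'],"pos",s['position'].round(1),"jaw",a.round(1),"tilt",np.degrees(np.arccos(-M[2,2])).round(2),"F",s['wrist_force'].round(1),"w",s['gripper_width'].round(1),"q",s['joint_pos'].round(2))
                                                                                                                                                         ^^^^^^^^^^^^^^^^^^^^^^^^
AttributeError: 'float' object has no attribute 'round'
```

```bash
sed -i "s/s\['gripper_width'\].round(1)/round(s['gripper_width'],1)/" h.py; python3 -c "
from h import *
delta((599,-216,200,-92.9))"
```

```text
t 0.2 pos [ 220.4 -637.6  237.9] jaw -70.9 tilt 0.08 F [-0.3 -0.1  0.1] w 87.9 q [-1.27  0.26  1.6  -0.    1.27 -0.04]
[-274.7 -495.6   38.3] 22.0
```

```bash
python3 -c "
from h import *
delta((260,-430,237,-80),(420,-300,237,-92.9))"
```

```text
t 0.2 pos [ 220.4 -637.6  237.9] jaw -70.9 tilt 0.08 F [-0.3 -0.1  0.1] w 87.9 q [-1.27  0.26  1.6  -0.    1.27 -0.04]
[-183.2 -105.3    1.2] 9.1
[-253.8 -298.9    1.3] 22.0
```

Call:
drive_tool(
  deltas=[
    [-37, -21, 0, 2, 139],
    [-74, -42, 0, 4, 139],
    [-110, -63, 0, 6, 139],
    [-146, -84, 0, 8, 139],
    [-183, -105, 0, 10, 139],
    [-198, -140, 0, 13, 139],
    [-212, -175, 0, 16, 139],
    [-226, -215, 0, 19, 139],
    [-240, -255, 0, 22, 139],
    [-254, -290, 0, 22, 139],
    [-254, -299, 0, 22, 139],
    [-254, -299, 0, 22, 139],
  ],
)

```text
time_s: 1.2
position: [421.8, -298.3, 238.2]
tool_rot: [-0.69, 0.723, 0.001, 0.0]
wrist_force: [-0.1, -0.4, 0.0]
gripper_width: 39.8
```

```bash
python3 -c "
from h import *
delta((599,-216,150,-92.9),(599,-216,46,-92.9))"
```

```text
t 1.2 pos [ 421.8 -298.3  238.2] jaw -92.7 tilt 0.08 F [-0.1 -0.4  0. ] w 39.8 q [-0.66 -0.04  1.94  0.    1.24  0.95]
[ -90.3 -173.2   88.3] 0.2
[ -90.2 -173.2  192.3] 0.2
```

Call:
drive_tool(
  deltas=[
    [-15, -30, 0, 0, 139],
    [-30, -60, 0, 0, 139],
    [-45, -90, 20, 0, 139],
    [-60, -120, 40, 0, 139],
    [-75, -150, 65, 0, 139],
    [-90, -173, 90, 0, 139],
    [-90, -173, 90, 0, 139],
    [-90, -173, 90, 0, 139],
    [-90, -173, 90, 0, 139],
  ],
)

```text
time_s: 1.95
position: [597.7, -217.8, 148.2]
tool_rot: [-0.69, 0.724, 0.001, -0.0]
wrist_force: [0.3, -0.0, -0.1]
gripper_width: 40.2
```

Run:
```python
from h import *
delta((599,-216,46,-92.9))
crop("scene",170,70,160,130,5,"pics/c.png")
```

```text
t 1.95 pos [ 597.7 -217.8  148.2] jaw -92.7 tilt 0.1 F [ 0.3 -0.  -0.1] w 40.2 q [-0.39  0.26  1.78  0.    1.1   1.23]
[ -1.8  -1.3 102.2] 0.2
```

View pics/c.png

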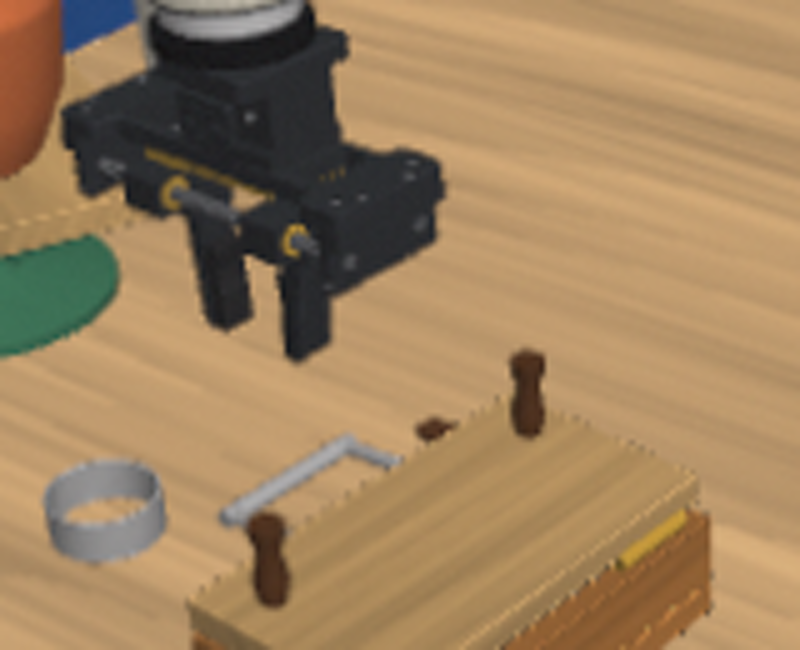

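The gripper sits straight above the bar, with its long body across the bar and between the two feet. I'll descend now and close lightly.

Call:
drive_tool(
  deltas=[
    [-2, -1, 25, 0, 139],
    [-2, -1, 50, 0, 139],
    [-2, -1, 75, 0, 139],
    [-2, -1, 102, 0, 139],
    [-2, -1, 102, 0, 139],
    [-2, -1, 102, 0, 255],
    [-2, -1, 102, 0, 255],
    [-2, -1, 102, 0, 255],
    [-2, -1, 102, 0, 255],
    [-2, -1, 102, 0, 255],
  ],
  squeeze=8,
)

```text
time_s: 2.83
position: [601.0, -213.9, 49.3]
tool_rot: [-0.689, 0.725, 0.0, 0.003]
wrist_force: [4.8, 14.9, 0.2]
gripper_width: 9.1
```

Run:
```python
from h import *
delta((599,-216,46,-92.9))
```

```text
t 2.8333 pos [ 601.  -213.9   49.3] jaw -92.9 tilt 0.34 F [ 4.8 14.9  0.2] w 9.1 q [-0.38  0.37  1.85  0.01  0.93  1.23]
[2.3 1.9 3.2] 0.0
```

Run:
```python
import numpy as np
a0=np.radians(1.5)
for k in range(1,13):
    a=a0+np.radians(7.5*k); print([round(-172*(np.cos(a0)-np.cos(a))),0,round(-172*(np.sin(a)-np.sin(a0))),0,255],end=', ')
```

```text
[-2, 0, -22, 0, 255], [-7, 0, -44, 0, 255], [-15, 0, -65, 0, 255], [-25, 0, -85, 0, 255], [-38, 0, -104, 0, 255], [-54, 0, -120, 0, 255], [-71, 0, -135, 0, 255], [-90, 0, -147, 0, 255], [-110, 0, -156, 0, 255], [-132, 0, -163, 0, 255], [-154, 0, -167, 0, 255], [-176, 0, -167, 0, 255],
```

Doing the first half of that arc, then checking.

Call:
drive_tool(
  deltas=[
    [-2, 0, -22, 0, 255],
    [-7, 0, -44, 0, 255],
    [-15, 0, -65, 0, 255],
    [-25, 0, -85, 0, 255],
    [-38, 0, -104, 0, 255],
    [-54, 0, -120, 0, 255],
    [-54, 0, -120, 0, 255],
  ],
)

```text
time_s: 3.42
position: [603.6, -159.0, 174.1]
tool_rot: [-0.69, 0.724, -0.001, 0.003]
wrist_force: [-4.2, -1.6, 5.1]
gripper_width: 9.4
```

Run:
```python
from h import *
delta((599,-216,46,-92.9))
crop("scene",170,60,160,130,4,"pics/d.png")
```

```text
t 3.4167 pos [ 603.6 -159.   174.1] jaw -92.8 tilt 0.41 F [-4.2 -1.6  5.1] w 9.4 q [-0.3   0.21  1.79  0.01  1.13  1.32]
[ 57.6   2.6 127.9] 0.1
```

View pics/d.png

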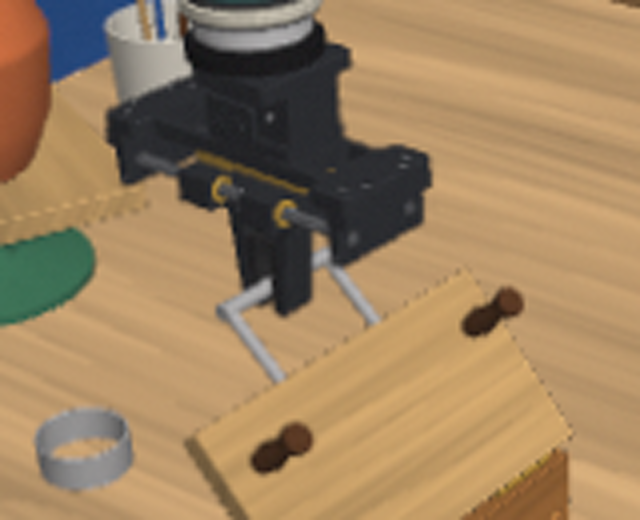

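The leaf is up about 47° and the bar is well seated between the pads. I'll carry on along the arc.

Run:
```python
import numpy as np
a0=np.radians(47.5)
for k in range(1,13):
    a=a0+np.radians(7.5*k); print([round(-172*(np.cos(a0)-np.cos(a))),0,round(-172*(np.sin(a)-np.sin(a0))),0,255],end=', ')
```

```text
[-18, 0, -14, 0, 255], [-37, 0, -26, 0, 255], [-57, 0, -35, 0, 255], [-79, 0, -41, 0, 255], [-101, 0, -45, 0, 255], [-124, 0, -45, 0, 255], [-146, 0, -43, 0, 255], [-168, 0, -37, 0, 255], [-189, 0, -29, 0, 255], [-209, 0, -18, 0, 255], [-227, 0, -5, 0, 255], [-243, 0, 11, 0, 255],
```

Call:
drive_tool(
  deltas=[
    [-18, 0, -14, 0, 255],
    [-37, 0, -26, 0, 255],
    [-57, 0, -35, 0, 255],
    [-79, 0, -41, 0, 255],
    [-101, 0, -45, 0, 255],
    [-124, 0, -45, 0, 255],
    [-146, 0, -43, 0, 255],
    [-168, 0, -37, 0, 255],
    [-189, 0, -29, 0, 255],
    [-209, 0, -18, 0, 255],
    [-227, 0, -5, 0, 255],
    [-227, 0, -5, 0, 255],
  ],
)

```text
time_s: 4.47
position: [614.9, 70.6, 178.3]
tool_rot: [-0.691, 0.723, -0.001, 0.005]
wrist_force: [1.3, 3.6, 0.9]
gripper_width: 9.3
```

Run:
```python
from h import *
delta((612,130,45,-92.9))
a0=np.radians(130)
for k in range(1,8):
    a=a0+np.radians(7.*k); print([round(-172*(np.cos(a0)-np.cos(a))),0,round(-172*(np.sin(a)-np.sin(a0))),0,255],end=', ')
```

```text
t 4.4667 pos [614.9  70.6 178.3] jaw -92.6 tilt 0.58 F [1.3 3.6 0.9] w 9.3 q [0.07 0.2  1.8  0.01 1.14 1.69]
[-58.3   6.7 133.6] 0.3
[-15, 0, 14, 0, 255], [-29, 0, 31, 0, 255], [-40, 0, 48, 0, 255], [-49, 0, 67, 0, 255], [-56, 0, 87, 0, 255], [-60, 0, 108, 0, 255], [-61, 0, 129, 0, 255],
```

Call:
drive_tool(
  deltas=[
    [-15, 0, 14, 0, 255],
    [-29, 0, 31, 0, 255],
    [-40, 0, 48, 0, 255],
    [-49, 0, 67, 0, 255],
    [-56, 0, 87, 0, 255],
    [-60, 0, 108, 0, 255],
    [-61, 0, 120, 0, 255],
    [-61, 0, 128, 0, 255],
    [-61, 0, 132, 0, 255],
    [-61, 0, 132, 0, 255],
  ],
)

```text
time_s: 5.3
position: [619.7, 130.0, 47.4]
tool_rot: [-0.691, 0.723, -0.002, 0.004]
wrist_force: [1.0, -7.2, -0.3]
gripper_width: 9.3
```

Run:
```python
from h import *
delta((612,130,45,-92.9))
crop("scene",200,80,200,150,4,"pics/e.png")
```

```text
t 5.3 pos [619.7 130.   47.4] jaw -92.6 tilt 0.57 F [ 1.  -7.2 -0.3] w 9.3 q [0.17 0.36 1.86 0.   0.91 1.78]
[0.3 7.8 2.3] 0.3
```

View pics/e.png

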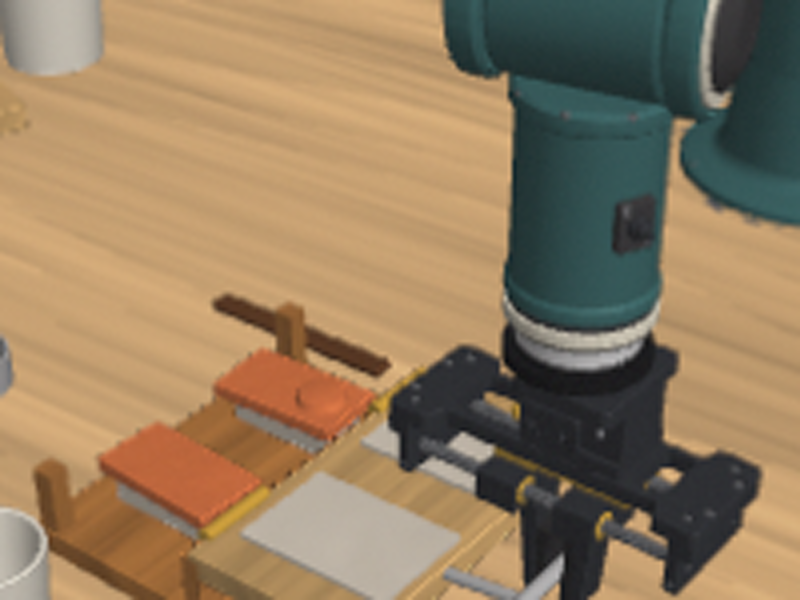

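The leaf is right over, with its inner face up. The boss tile is on the pedestal nearer the robot, boss at (322,397) in the crop. I'll release and rise.

Call:
drive_tool(
  deltas=[
    [0, 0, 2, 0, 255],
    [0, 0, 2, 0, 150],
    [0, 0, 2, 0, 150],
    [0, 0, 2, 0, 150],
    [0, 0, 2, 0, 150],
    [0, 0, -20, 0, 150],
    [0, 0, -45, 0, 150],
    [0, 0, -80, 0, 150],
    [0, 0, -120, 0, 100],
    [0, 0, -150, 0, 50],
    [0, 0, -150, 0, 0],
    [0, 0, -150, 0, 0],
  ],
)

```text
time_s: 6.35
position: [620.3, 130.0, 200.8]
tool_rot: [-0.691, 0.723, -0.004, 0.007]
wrist_force: [0.1, -0.3, -0.3]
gripper_width: 60.8
```

Run:
```python
from h import *
delta((612,130,45,-92.9))
A=[optics.camera(n) for n in("top","scene")]
a=cv2.resize(np.ascontiguousarray(A[0][140:260,290:430,::-1]),None,fx=5,fy=5,interpolation=cv2.INTER_CUBIC)
b=cv2.resize(np.ascontiguousarray(A[1][140:230,195:305,::-1]),None,fx=6,fy=6,interpolation=cv2.INTER_CUBIC)
cv2.imwrite("pics/f.png",a);cv2.imwrite("pics/g.png",b)
```

```text
t 6.35 pos [620.3 130.  200.8] jaw -92.6 tilt 0.95 F [ 0.1 -0.3 -0.3] w 60.8 q [0.17 0.2  1.75 0.   1.17 1.78]
[  1.1  10.7 155.7] 0.3
```

View pics/f.png

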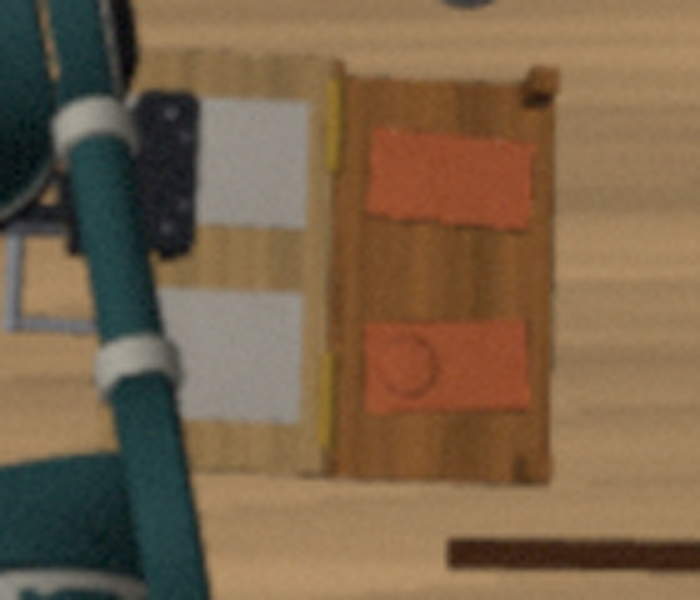

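View pics/g.png

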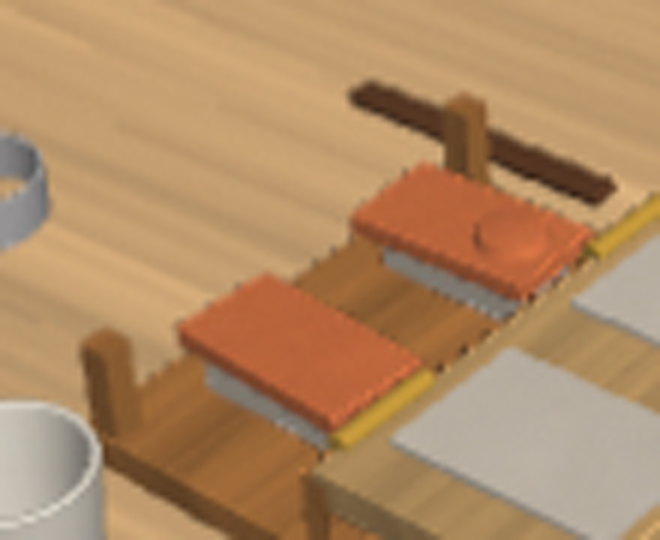

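Run:
```python
from h import *
for n,c in (("top",np.array([(365,321),(527,318),(531,406),(367,413)])/5+[290,140]),("top",np.array([(371,129),(535,143),(531,229),(367,214)])/5+[290,140]),
  ("scene",np.array([(592,235),(425,163),(352,213),(520,295)])/6+[195,140]),("scene",np.array([(420,362),(265,275),(180,325),(335,420)])/6+[195,140])):
    P=np.array([at_z(n,u,50)[:2] for u in c]); print(n,P.tolist(),P.mean(0),"edges",np.linalg.norm(P-np.roll(P,-1,0),axis=1).round(1))
    d=P[0]-P[1]+P[3]-P[2]; print(np.degrees(np.arctan2(d[1],d[0])).round(1), cv2.minAreaRect(P.astype(np.float32)))
print(at_z("top",(290+411/5,140+364/5),55.5))
```

```text
top [[576.4, -61.8], [577.2, -151.0], [528.7, -151.7], [525.9, -61.8]] [ 552.05  -106.575] edges [89.2 48.5 89.9 50.5]
91.2 ((551.55126953125, -106.53250122070312), (50.49797058105469, 89.92150115966797), 0.5138419270515442)
top [[683.6, -67.6], [674.9, -158.7], [626.6, -154.8], [635.8, -64.3]] [ 655.225 -111.35 ] edges [91.5 48.5 91.  47.9]
84.4 ((655.0999755859375, -111.19999694824219), (92.22384643554688, 48.452049255371094), 84.54485321044922)
scene [[532.1, -56.5], [529.5, -146.8], [576.3, -148.6], [582.3, -56.1]] [ 555.05 -102.  ] edges [90.3 46.8 92.7 50.2]
87.3 ((555.464111328125, -101.43325805664062), (92.6622543334961, 50.14754867553711), 87.79740142822266)
scene [[639.3, -62.0], [630.2, -149.6], [674.8, -155.3], [685.5, -66.3]] [ 657.45 -108.3 ] edges [88.1 45.  89.6 46.4]
83.6 ((657.1243896484375, -108.03175354003906), (89.6408920288086, 46.382965087890625), 83.14453125)
[552.  -85.8  55.5]
```

The views agree: the boss tile is centred at about (553,-105) and measures 90 x 50 as given, with its long axis at about 89.5°. The plain tile is at (656,-110).

Run:
```python
from h import *
delta((553,-104,190,-0.5))
```

```text
t 6.45 pos [617.5 129.5 196.4] jaw -92.6 tilt 0.49 F [-1.1  0.3  0.2] w 68.8 q [0.17 0.21 1.76 0.   1.17 1.78]
[236.2  54.    5.3] -92.1
```

Call:
drive_tool(
  deltas=[
    [10, 2, 0, -7, 30],
    [30, 7, 0, -14, 30],
    [55, 12, 0, -21, 30],
    [80, 18, 0, -28, 30],
    [105, 24, 0, -35, 30],
    [130, 30, 0, -42, 30],
    [155, 36, 0, -49, 30],
    [180, 42, 0, -56, 30],
    [200, 46, 0, -63, 30],
    [220, 50, 2, -70, 30],
    [236, 54, 5, -77, 30],
    [236, 54, 5, -84, 30],
  ],
)

```text
time_s: 7.45
position: [550.1, -105.9, 186.8]
tool_rot: [0.997, -0.073, 0.001, -0.001]
wrist_force: [-0.5, 0.3, 0.1]
gripper_width: 77.9
```

Run:
```python
from h import *
delta((553,-104,190,-0.5),(553,-104,60,-0.5))
```

```text
t 7.45 pos [ 550.1 -105.9  186.8] jaw -8.4 tilt 0.2 F [-0.5  0.3  0.1] w 77.9 q [-0.24  0.09  1.91  0.    1.14 -0.09]
[ 2.5 -2.3 -3.2] -7.9
[  2.3  -2.  126.8] -7.9
```

Call:
drive_tool(
  deltas=[
    [2, -2, 0, -7, 30],
    [2, -2, 20, -8, 30],
    [2, -2, 50, -8, 30],
    [2, -2, 80, -8, 30],
    [2, -2, 110, -8, 30],
    [2, -2, 117, -8, 30],
    [2, -2, 117, -8, 30],
    [2, -2, 117, -8, 30],
    [2, -2, 117, -8, 30],
  ],
)

```text
time_s: 8.2
position: [553.8, -104.2, 71.1]
tool_rot: [1.0, -0.003, 0.002, -0.001]
wrist_force: [0.7, 0.2, -0.1]
gripper_width: 77.8
```

Run:
```python
from h import *
delta((553,-104,70,-0.5),(553,-104,27,-0.5))
crop("scene",185,110,120,100,6,"pics/i.png")
```

```text
t 8.2 pos [ 553.8 -104.2   71.1] jaw -0.4 tilt 0.26 F [ 0.7  0.2 -0.1] w 77.8 q [-0.23  0.22  2.    0.    0.92 -0.23]
[-0.8 -0.2  1.1] 0.1
[-1.  -0.1 44.1] 0.1
```

View pics/i.png

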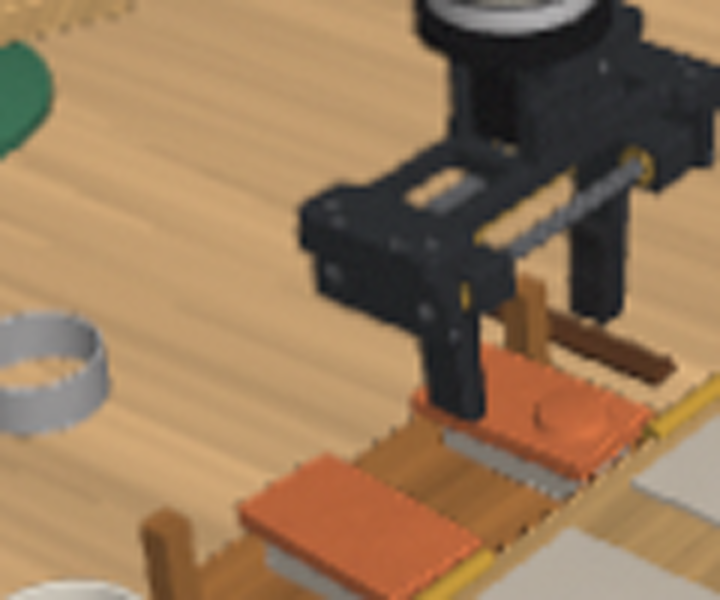

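The fingers straddle the tile, one on each long side and clear of the plain tile. Going down to grasp.

Call:
drive_tool(
  deltas=[
    [-1, 0, 20, 0, 30],
    [-1, 0, 38, 0, 30],
    [-1, 0, 44, 0, 30],
    [-1, 0, 44, 0, 30],
    [-1, 0, 44, 0, 100],
    [-1, 0, 44, 0, 130],
    [-1, 0, 44, 0, 160],
    [-1, 0, 44, 0, 200],
    [-1, 0, 44, 0, 200],
    [-1, 0, 44, 0, 200],
    [-1, 0, 44, 0, 200],
  ],
  squeeze=25,
)

```text
time_s: 9.17
position: [554.0, -104.3, 28.6]
tool_rot: [1.0, -0.003, 0.003, -0.001]
wrist_force: [-1.6, 0.2, 6.6]
gripper_width: 49.6
```

Run:
```python
from h import *
delta((553,-104,170,-0.5))
```

```text
t 9.1667 pos [ 554.  -104.3   28.6] jaw -0.4 tilt 0.37 F [-1.6  0.2  6.6] w 49.6 q [-0.23  0.27  2.02  0.    0.84 -0.23]
[  -0.2   -0.6 -141.4] 0.1
```

Call:
drive_tool(
  deltas=[
    [0, 0, -3, 0, 220],
    [0, 0, -9, 0, 220],
    [0, 0, -18, 0, 220],
    [0, 0, -30, 0, 220],
    [0, 0, -44, 0, 220],
    [0, 0, -58, 0, 220],
    [0, 0, -74, 0, 220],
    [0, 0, -92, 0, 220],
    [0, 0, -110, 0, 220],
    [0, 0, -130, 0, 220],
    [0, 0, -145, 0, 220],
    [0, 0, -150, 0, 220],
  ],
)

```text
time_s: 10.17
position: [555.0, -105.0, 182.8]
tool_rot: [1.0, -0.003, 0.006, -0.0]
wrist_force: [0.3, 0.9, -0.8]
gripper_width: 49.9
```

Call:
drive_tool(
  deltas=[
    [0, 0, -2, 0, 220],
    [0, 0, -2, 0, 220],
    [0, 0, -2, 0, 220],
    [0, 0, -2, 0, 220],
    [0, 0, -2, 0, 220],
    [0, 0, -2, 0, 220],
    [0, 0, -2, 0, 220],
    [0, 0, -2, 0, 220],
    [0, 0, -2, 0, 220],
    [0, 0, -2, 0, 220],
    [0, 0, -2, 0, 220],
    [0, 0, -2, 0, 220],
  ],
)

```text
time_s: 11.17
position: [555.0, -105.0, 184.9]
tool_rot: [1.0, -0.003, 0.006, -0.0]
wrist_force: [-0.4, 0.3, -1.1]
gripper_width: 49.5
```

Run:
```python
from h import *
delta((553,-104,170,-0.5))
crop("scene",180,60,160,130,5,"pics/j.png")
```

```text
t 11.1667 pos [ 555.  -105.   184.9] jaw -0.4 tilt 0.71 F [-0.4  0.3 -1.1] w 49.5 q [-0.23  0.09  1.91  0.    1.13 -0.23]
[-2.2 -1.  14.8] 0.1
```

View pics/j.png

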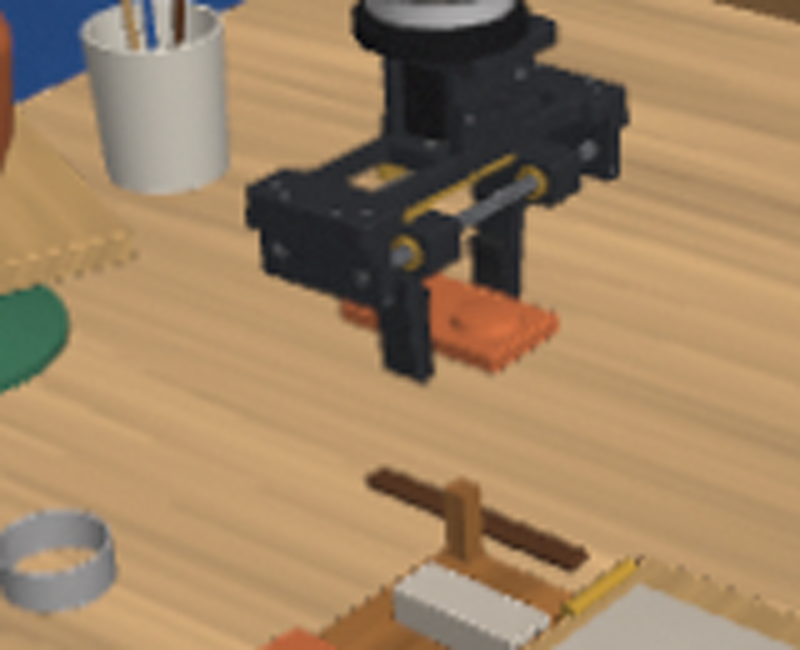

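The tile hangs level, boss up, with its corners at (343,310), (557,323) and (492,370) in the crop. Its pedestal is empty. I'll hold for 3 s more, then check the level numerically.

Call:
drive_tool(
  deltas=[
    [0, 0, 0, 0, 220],
    [0, 0, 0, 0, 220],
    [0, 0, 0, 0, 220],
    [0, 0, 0, 0, 220],
    [0, 0, 0, 0, 220],
    [0, 0, 0, 0, 220],
    [0, 0, 0, 0, 220],
    [0, 0, 0, 0, 220],
    [0, 0, 0, 0, 220],
    [0, 0, 0, 0, 220],
    [0, 0, 0, 0, 220],
    [0, 0, 0, 0, 220],
  ],
)

```text
time_s: 12.22
position: [555.0, -105.0, 184.9]
tool_rot: [1.0, -0.003, 0.006, -0.0]
wrist_force: [-0.4, -0.7, -1.2]
gripper_width: 49.6
```

Call:
drive_tool(
  deltas=[
    [0, 0, 0, 0, 220],
    [0, 0, 0, 0, 220],
    [0, 0, 0, 0, 220],
    [0, 0, 0, 0, 220],
    [0, 0, 0, 0, 220],
    [0, 0, 0, 0, 220],
    [0, 0, 0, 0, 220],
    [0, 0, 0, 0, 220],
    [0, 0, 0, 0, 220],
    [0, 0, 0, 0, 220],
    [0, 0, 0, 0, 220],
    [0, 0, 0, 0, 220],
  ],
)

```text
time_s: 13.22
position: [555.0, -105.0, 184.9]
tool_rot: [1.0, -0.003, 0.006, -0.0]
wrist_force: [0.7, -0.7, -1.4]
gripper_width: 49.4
```

Call:
drive_tool(
  deltas=[
    [0, 0, 0, 0, 220],
    [0, 0, 0, 0, 220],
    [0, 0, 0, 0, 220],
    [0, 0, 0, 0, 220],
    [0, 0, 0, 0, 220],
    [0, 0, 0, 0, 220],
    [0, 0, 0, 0, 220],
    [0, 0, 0, 0, 220],
    [0, 0, 0, 0, 220],
    [0, 0, 0, 0, 220],
    [0, 0, 0, 0, 220],
    [0, 0, 0, 0, 220],
  ],
)

```text
time_s: 14.22
position: [555.0, -105.0, 184.9]
tool_rot: [1.0, -0.003, 0.006, -0.0]
wrist_force: [0.8, -0.5, -1.6]
gripper_width: 49.3
```

Run:
```python
from h import *
delta((553,-104,170,-0.5))
from scipy.optimize import least_squares
obs=np.array([(343,303),(557,318),(490,358)])/5+[180,60]
C=np.array([(25,-45,5),(-25,45,5),(25,45,5)])
for th in (-8,-4,0,4,8):
    M=R.from_euler('x',th,degrees=True).as_matrix()
    f=lambda p:(proj("scene",C@M.T+[555,p[0],p[1]])-obs).ravel()
    r=least_squares(f,[-105,200]); print(th,r.x.round(0),f(r.x).round(1),round(2*r.cost,1))
crop("scene",100,60,400,260,2,"pics/k.png")
```

```text
t 14.2167 pos [ 555.  -105.   184.9] jaw -0.4 tilt 0.71 F [ 0.8 -0.5 -1.6] w 49.3 q [-0.23  0.09  1.91  0.    1.13 -0.23]
[-2.2 -1.  14.9] 0.1
-8 [-106.  202.] [-1.1 -2.8  0.4  1.   0.6  1.9] 14.2
-4 [-106.  201.] [-1.2 -1.3  0.4  0.2  0.6  1.1] 4.7
0 [-106.  200.] [-1.1  0.4  0.4 -0.6  0.6  0.3] 2.3
4 [-105.  199.] [-0.9  2.   0.4 -1.4  0.5 -0.5] 7.5
8 [-105.  198.] [-0.7  3.7  0.3 -2.2  0.4 -1.4] 20.9
```

View pics/k.png

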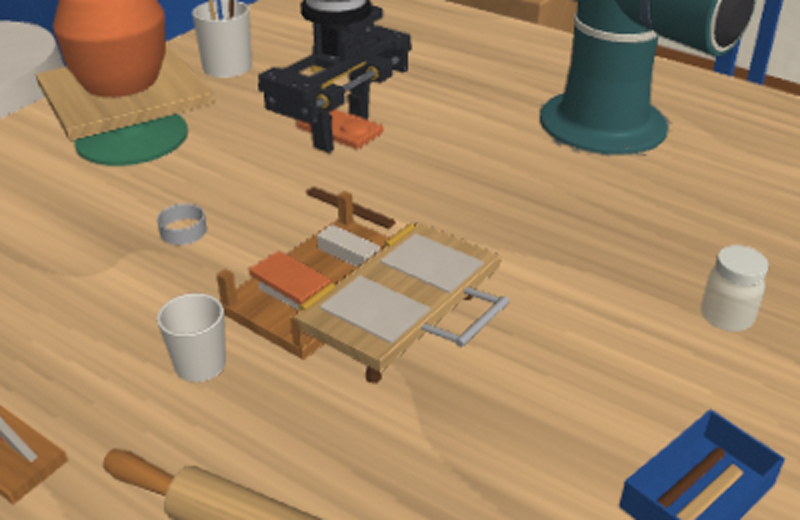

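The wide view shows the leaf open on its feet, the plain tile on its pedestal, the bystanders in place, and the boss tile level at about z = 200 mm. I'll hand in.

```bash
python3 -c "
from bench import bot; print(bot.finish_job())"
```

```text
the job is handed in; nothing more can be done
None
```

The job is done and handed in at about 14 s of the 59 s allowed, with the arm still holding the boss tile in the air. The hand-in gives no verdict, so what follows rests on my own last checks.

- **Leaf:** I led it right over by its bar in a light 8 N grip. The last wide picture shows it lying open with its inner face up. I judged "right over" from the bar, which ended at about 63 mm (62 mm is right over; 2.85 rad would be about 111 mm).
- **Boss tile:** I gripped it across its 50 mm width at 25 N and lifted it boss up. Its centre is about 200 mm above the bench. The pose stayed fixed for over 3 s, and the gripper opening of 49.3 mm matches the tile.
- **Level:** the tool tilts 0.7°. Fitting the tile's corners in the scene picture puts it within about 2° of level, but that fit is only good to a few degrees.
- **Plain tile and bystanders:** by eye, the plain tile, cup, cutter, stick, tray and jar are where they were. I did not re-measure them.

One check was off: closing on the bar gave a side force of about 15 N, because my estimate of its position was about 3 mm out in y. The force went away when the next move started from the measured pose. The two cameras also differed by up to 5 mm on the boss tile's position, so I used a point between them.

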